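Free the sticking bread-bin lid

ROBOT

A 6-joint arm with a two-finger parallel gripper is mounted at the origin on a cart in front of the work surface, level with it; the furniture and walls round the work are solid. World frame = base frame: x ahead of the robot, y to its left, z up, the work surface at z = 0. Lengths are in m, angles in degrees, forces in N, time in s.
With the tool pointing down it reaches from about 0.3 to 0.75 m from the base axis. Payload 8.5 kg.
Tool frame: the origin (TCP) lies on the mounting face of the last link; the fingertips stand 173 mm ahead of it and the grasp point (between the pads) lies 155 mm ahead of it (env.tips_ahead is the distance from the TCP to the fingertips, in m); x points along the fingers, z is the direction in which the jaws open and shut, and the axes are right-handed (so a half turn about x gives the same grasp; the last joint's range is limited). The gripper opens to 85 mm and grips with 20 to 120 N. Pads are 22 mm wide; open, the fingers measure 114 mm over their backs; the gripper's body (76 mm by 85 mm) begins 54 mm behind the grasp point. The pads swing forward as they close: fully open they stand 13 mm farther back than shut.
Start: joints at [60.946, 21.807, 74.336, -0, 83.858, -12.336], TCP at [0.158, 0.527, 0.405] pointing down, gripper open.
Joint ranges: [-178.18, 178.18], [-50.72, 133.34], [12.68, 142.11], [-81.47, 261.47], [9.98, 163.14], [-165.26, 165.26]. Speed limits (degrees/s): [136.94, 136.94, 180, 180, 180, 180].

INTERFACE

Orientations are given as a 3x3 rotation matrix whose columns are the frame's x, y, z axes.
In Python, from rig import env, optics gives the robot as it stands.
- The arm moves only by the shell command python3 -m inch 'ROWS' [FORCE]. ROWS is JSON, a list of rows, each a list of 3 entries, a list of its own where there are three numbers: the closure, from -1 (fully open) to 1 (shut), then the shift along the tool's x, y, z in units of 30 mm (1.0 is 30 mm), then the turn about the tool's x in units of 5 degrees (1.0 is 5 degrees). In form: [[hand, [x, y, z], yaw], ...]. A call has exactly 8 rows; each row shifts and turns the commanded pose from where the row before left it, along the tool's axes as they then stand; what a row does not reach is not made up. A row lasts 1/12 s, in which the tool goes at most 41.7 mm and 7.16 degrees, less where a joint would pass 70% of its speed; a pose out of reach is approached as far as the arm can. A call is refused whole if a number of a shift passes 1 or a number of a turn 1, either way. A call with a gripper value outside its range is refused whole. The fingers move at their own pace and stop on an object; FORCE is the grip in N (left out, the last holds). Time passes only in rows, so rows that do not move let the fingers close, or fill a call up. It gives the time, the measured TCP pose, the force and the opening at its end, in the units of the state.
- env.observe(): the state, without advancing time (a new reading comes with each control period).
- optics.get_image(name): name is "scene" or "top" or "wrist"; returns the picture (420x560x3 uint8, red, green, blue); there is no depth.
- optics.camera_params(name): a dict with "fx", "fy", "cx", "cy" (pixels), "k1" (the pictures are not rectified: a ray, as slopes to the right and down, at radius r is drawn at 1 + k1 r^2 times it, then the intrinsics apply), "xyz" and "rotation" of the camera in the world. Camera axes: x right, y down, z forward; pixel columns grow to the right and rows downward; lengths in m; the calibration is good to about 2 mm. A picture is of the moment at which its call begins: read the wrist's pose just before it. camera_params takes no time and is no camera call; for the wrist camera it gives the pose at the moment of the call.
- env.close_job(): hands the job in, once; it reports no verdict.
The state is a dict: "time_s": time; "q": joint angles; "qvel": joint speeds; "joint_efforts": joint torques, N m; "position": TCP position; "tool_rot": TCP orientation; "ft_force": force on the tool from outside, world axes, zero at the start; "wrist_torque": the same for the moment, N m; "grip_width": finger opening in m.
Only numpy, scipy, OpenCV 4.12 (cv2) and the standard library are available. Lean on these libraries where they do the work, as an engineer would, in place of code of your own. Each camera call takes 0.05 s, during which the arm holds its last target.

TASK

The sliding lid of the bread bin catches on a glide button that has worked up out of the near rail. Slide the lid gently towards shut until you feel it catch - do not force it - then draw it back clear of the button, press that button fully down into the rail where the lid caught, and slide the lid fully shut and let go. Leave the mug, the small pot and the teaspoon where they are.

Things in the scene. Friction and masses are not known exactly. Their poses are not given: they have to be found in the camera images.
- bread_bin: White bread bin, fixed on the worktop: 170 (its x) by 400 (its y) by 95 mm. Origin at the centre of its underside, +x away from the robot, +y to its left, z up. The +y half of the top is a fixed deck; the -y half (y -0.01 to -0.19) is open above a loaf and is shut by the sliding lid. At each end of the bin an upstand 8 mm thick reaches z = 0.109.
- near_rail (a point): Point on the top (z = 0.095) of the near aluminium rail, 26 mm wide, at the bin's x = -0.072, y = -0.100; axes as the bin's. Round plastic glide buttons 12 mm across sit along its centre line, here at this point and 25 and 50 mm to either side in y. Home they stand 1.5 mm above the rail; one of these five, a different one each time, has worked up to 7 mm.
- lid (a joint): How far the lid has slid towards shut, along the bin's -y, m: 0 = fully open (over the +y half), 0.185 = fully shut (end stop). It slides with about 1.5 N of friction and stays where it is left. It catches on the raised button, which bends sideways about 0.4 mm per newton and would shear off above 15 N.
- lid_handle (a point): Centre of the lid's handle: a round steel bow of 10 mm bar, straight for 74 mm along the bin's x and 90 mm between its two legs, standing crosswise at the middle of the lid. This point is on the bar's centre line, 30 mm above the lid's top, 0.1395 above the worktop, axes as the bin's. The lid's -y edge is 95 mm on the -y side of it.
- lid_edge (a point): Middle of the lower edge of the lid's leading (-y) end; axes as the bin's. The lid is a wooden panel 166 (x) by 190 (y) by 12 mm with aluminium skirts outside the near and far walls; underside 2.5 mm above the rails, top at z = 0.1095. The leading end is straight, so when it meets the raised button the button's centre is 6 mm ahead of it.
- glide (a joint): How far the raised button has been pressed down, m: 0 = worked up (top 7 mm above the rail), 0.0055 = home (top 1.5 mm above it). It takes about 5 N to move and stays where it is pushed. Any flat fingertip can press it; the lid, being higher than the button, must be drawn back to make room for the finger.
- mug: Mug with dots, 92 mm across, 93 mm tall, standing to the left of the bin. Origin at the centre of its underside. Not part of the job.
- small_pot: Small round pot with a lid, 62 mm across, 35 mm tall, standing on the worktop in front of the bin. Origin at the centre of its underside. Not part of the job.
- teaspoon: Teaspoon, 130 mm long, 11 mm high, lying on the worktop in front of the bin. Origin at the centre of its underside. Not part of the job.

How it is judged:
By the outcome, as a careful person would: the job done as asked, in the order asked, and still so for the second after the job is handed in, with the robot touching nothing.
It also fails if it takes over 64 s, if anything falls off the work surface, if the arm or the gripper's body presses on something with over 40 N, if the wrist force passes 120 N, or if a joint passes its speed limit or range.

## Working session

There is one attempt and no reset: what is moved stays moved. The work goes in short steps, Python scripts to look and compute and a shell command to move; the robot and the scene stay as the last step left them, time stands still between calls to the robot, and variables do not carry over. Pictures are saved under pics/ and viewed, and the job is handed in when it is done.

```bash
ls; mkdir -p pics
python3 - <<'E'
from rig import env, optics
import cv2
s=env.observe(); print(s, env.tips_ahead)
for n in("scene","top","wrist"):
    print(n,optics.camera_params(n))
    cv2.imwrite(f"pics/{n}0.png",optics.get_image(n)[:,:,::-1])
E
```

```text
pics
{'time_s': 0.0, 'q': array([ 6.09457179e+01,  2.18402791e+01,  7.43834820e+01,  1.36396702e-03,
        8.38570318e+01, -1.23369497e+01]), 'qvel': array([-0.02486159, -0.02394109,  0.03199828,  0.03643129,  0.03744317,
       -0.03531776]), 'joint_efforts': array([-2.09616162e-03, -4.48468387e+01, -2.31278372e+01, -2.62253543e-04,
        4.83331489e-03, -2.95119662e-05]), 'position': array([0.15819816, 0.52671431, 0.40412575]), 'tool_rot': array([[-7.05489074e-04, -9.57734670e-01,  2.87652227e-01],
       [-1.22115915e-03,  2.87652909e-01,  9.57733947e-01],
       [-9.99999006e-01,  3.24401687e-04, -1.37248244e-03]]), 'ft_force': array([-0.11939106,  0.42865351, -0.07961085]), 'wrist_torque': array([-0.01308296,  0.01482906,  0.01275642]), 'grip_width': 0.08534997769480498} 0.1734
scene {'fx': 410.4762204869211, 'fy': 410.4762204869211, 'cx': 281.5340812392419, 'cy': 206.6102565639765, 'k1': -0.1146686564911749, 'xyz': array([ 0.06700482, -0.49174521,  0.72317026]), 'rotation': array([[ 0.79498186, -0.41087876,  0.44629866],
       [-0.60653589, -0.5515401 ,  0.57264101],
       [ 0.01086558, -0.72593537, -0.68767709]])}
top {'fx': 542.0040891987555, 'fy': 542.0040891987555, 'cx': 270.82106968510385, 'cy': 212.09688842617504, 'k1': -0.17722844934198254, 'xyz': array([ 0.23238094, -0.00349414,  1.31662772]), 'rotation': array([[-0.01443463, -0.98310922,  0.1824497 ],
       [-0.99972915,  0.01085846, -0.02058468],
       [ 0.01825586, -0.18269742, -0.98299968]])}
wrist {'fx': 300.8360895006768, 'fy': 300.8360895006768, 'cx': 285.83520008256795, 'cy': 213.39991836129587, 'k1': -0.04495071069244311, 'xyz': array([0.09035184, 0.54744598, 0.37346859]), 'rotation': array([[ 0.28764663,  0.91947318,  0.26800839],
       [ 0.95773599, -0.2758346 , -0.08159077],
       [-0.00109454,  0.28015059, -0.95995544]])}
```

View pics/top0.png

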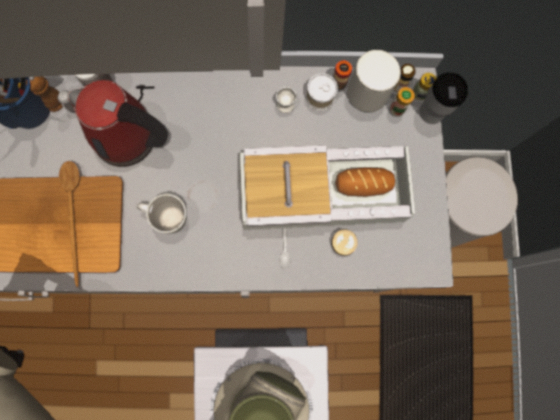

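View pics/scene0.png

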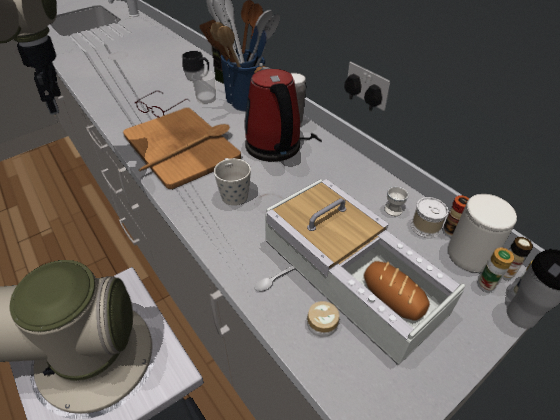

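The top view shows the bin at columns 240–412, rows 148–224, with the handle near (288,184). The lid is over the left (+y) half. The mug is near (167,212), the pot near (344,242) and the spoon near (285,245). Next I'll measure.

```bash
cat > h.py <<'E'
from rig import env, optics
import cv2, numpy as np
def ray(n,uv,P=None):
    P=P or optics.camera_params(n)
    K=np.array([[P['fx'],0,P['cx']],[0,P['fy'],P['cy']],[0,0,1.]])
    d=cv2.undistortPoints(np.array([[uv]],float),K,np.array([P['k1'],0,0,0,0.]))[0,0]
    return P['xyz'],P['rotation']@np.array([d[0],d[1],1.])
def onz(n,uv,z,P=None):
    o,d=ray(n,uv,P); return o+d*(z-o[2])/d[2]
def proj(n,X,P=None):
    P=P or optics.camera_params(n)
    K=np.array([[P['fx'],0,P['cx']],[0,P['fy'],P['cy']],[0,0,1.]])
    R=P['rotation'].T
    return cv2.projectPoints(np.array([X],float).reshape(-1,1,3),cv2.Rodrigues(R)[0],-R@P['xyz'],K,np.array([P['k1'],0,0,0,0.]))[0].reshape(-1,2)
E
python3 - <<'E'
import cv2
t=cv2.imread('pics/top0.png')[135:240,230:425]
cv2.imwrite('pics/topc.png',cv2.resize(t,None,fx=4,fy=4,interpolation=cv2.INTER_CUBIC))
t=cv2.imread('pics/scene0.png')[170:355,255:470]
cv2.imwrite('pics/scenec.png',cv2.resize(t,None,fx=3.2,fy=3.2,interpolation=cv2.INTER_CUBIC))
E
```

```text
(no output)
```

View pics/topc.png

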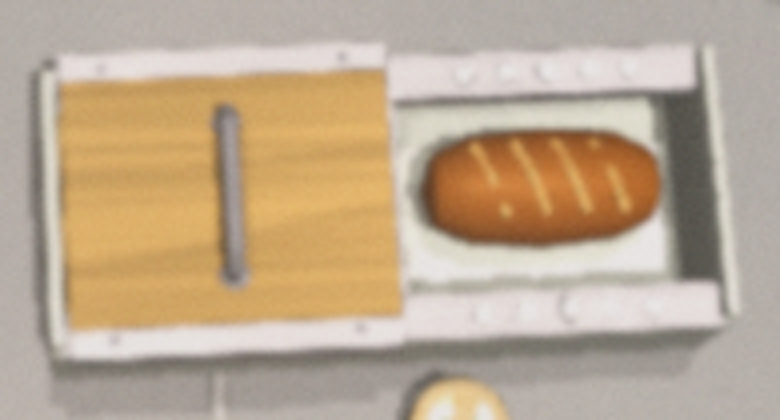

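View pics/scenec.png

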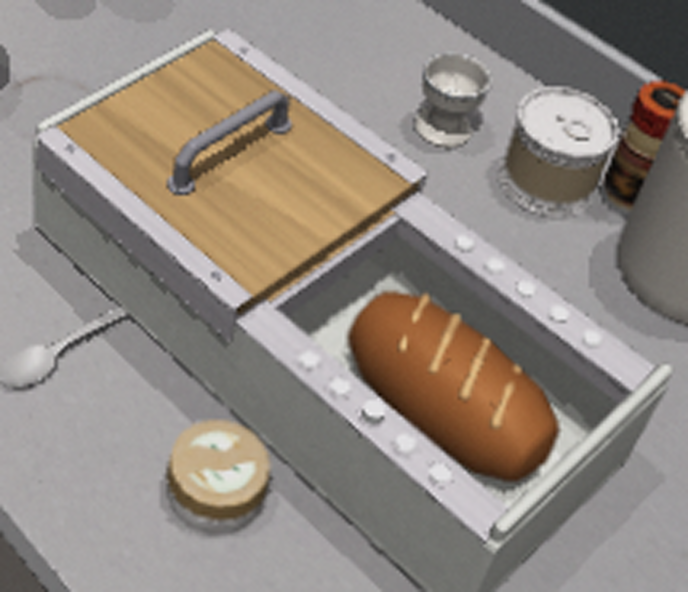

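Run:
```python
from h import *
def c(u,v): return (230+(u-1.5)/4,135+(v-1.5)/4)
def s(u,v): return (255+u/3.2,170+v/3.2)
def tri(a,b):
    o1,d1=ray('top',c(*a));o2,d2=ray('scene',s(*b))
    A=np.array([d1,-d2]).T; t=np.linalg.lstsq(A,o2-o1,rcond=None)[0]
    p=o1+d1*t[0];q=o2+d2*t[1]; return (p+q)/2,np.linalg.norm(p-q)
np.set_printoptions(precision=4,suppress=True)
h1=onz('top',c(227,108),.1395);h2=onz('top',c(235,278),.1395);print('handle',h1,h2,(h1+h2)/2)
print('handle scene', onz('scene',s(182,160),.1395),onz('scene',s(275,98),.1395))
for p in[(48,65),(57,350),(707,48),(733,312)]: print('up',onz('top',c(*p),.109))
for p in[(210,36),(40,130),(666,370),(498,530)]: print('ups',onz('scene',s(*p),.109))
for p in[(482,312),(521,307),(567,306),(610,305),(652,305),(467,73),(510,72),(547,70),(588,67),(628,66)]: print('btn',onz('top',c(*p),.097))
for p in[(308,358),(340,386),(372,408),(404,443),(440,474)]: print('btn',onz('scene',s(*p),.097))
print(onz('top',c(388,72),.1095),onz('top',c(404,315),.1095),onz('top',c(62,85),.1095),onz('top',c(70,328),.1095))
print(onz('top',(167,212),.09),onz('top',(344,242),.035),onz('top',(285,258),0.01))
```

```text
handle [ 0.5661 -0.0649  0.1395] [ 0.4684 -0.0673  0.1395] [ 0.5173 -0.0661  0.1395]
handle scene [ 0.4709 -0.073   0.1395] [ 0.5575 -0.066   0.1395]
up [0.6017 0.0369 0.109 ]
up [0.4342 0.0324 0.109 ]
up [ 0.6104 -0.3515  0.109 ]
up [ 0.4517 -0.3564  0.109 ]
ups [0.591  0.0336 0.109 ]
ups [0.4337 0.0277 0.109 ]
ups [ 0.6071 -0.3526  0.109 ]
ups [ 0.4485 -0.3581  0.109 ]
btn [ 0.4555 -0.2117  0.097 ]
btn [ 0.4582 -0.2346  0.097 ]
btn [ 0.4585 -0.2616  0.097 ]
btn [ 0.4588 -0.2869  0.097 ]
btn [ 0.4585 -0.3118  0.097 ]
btn [ 0.5987 -0.2091  0.097 ]
btn [ 0.5992 -0.2348  0.097 ]
btn [ 0.6004 -0.257   0.097 ]
btn [ 0.6023 -0.2818  0.097 ]
btn [ 0.6029 -0.306   0.097 ]
btn [ 0.4538 -0.2115  0.097 ]
btn [ 0.4546 -0.2371  0.097 ]
btn [ 0.4584 -0.2591  0.097 ]
btn [ 0.4558 -0.2865  0.097 ]
btn [ 0.457  -0.3126  0.097 ]
[ 0.5957 -0.1607  0.1095] [ 0.452  -0.1648  0.1095] [0.5894 0.0288 0.1095] [0.4466 0.025  0.1095]
[0.4629 0.2106 0.09  ] [ 0.3955 -0.2046  0.035 ] [ 0.3616 -0.0635  0.01  ]
```

```bash
python3 -m inch '[[-1,[0,-0.9,-0.9],-0.925],[-1,[0,-0.9,-0.9],-0.925],[-1,[0,-0.9,-0.9],-0.925],[-1,[0,-0.9,-0.9],-0.925],[-1,[0,-0.8,-1],0],[-1,[0,-0.8,-1],0],[-1,[0,-0.8,-1],0],[-1,[0,-0.8,-1],0]]' 40
cat > m.py <<'E'
from h import *
np.set_printoptions(precision=4,suppress=True)
a=np.radians(1.8); bx=np.array([np.cos(a),np.sin(a)]); by=np.array([-np.sin(a),np.cos(a)])
def st(target=None):
    s=env.observe(); R=s['tool_rot']; print('t',round(s['time_s'],2),'p',s['position'],'F',s['ft_force'],'w',round(s['grip_width'],4),'zyaw',np.degrees(np.arctan2(R[1,2],R[0,2])),'tipdir',R[:,0],'q',s['q'].round(1))
    if target is not None: print('units',R.T@(np.array(target)-s['position'])/.03)
E
python3 -c "
from m import *
st([.52,-.068,.36])"
```

```text
time_s: 0.82
position: [0.3463, 0.2839, 0.4047]
tool_rot: [[-0.0, -1.0, -0.031], [-0.0, -0.031, 1.0], [-1.0, 0.0, -0.0]]
ft_force: [0.4, 0.8, -0.9]
grip_width: 0.0854
t 0.82 p [0.3463 0.2839 0.4047] F [ 0.4146  0.7969 -0.8543] w 0.0854 zyaw 91.79055702408415 tipdir [-0.0001 -0.     -1.    ] q [ 24.1  11.5  89.4   0.   79.1 -67.7]
units [  1.4899  -5.4195 -11.9041]
```

```bash
python3 -m inch '[[-1,[0,-0.68,-1],0],[-1,[0,-0.68,-1],0],[-1,[0,-0.68,-1],0],[-1,[0,-0.68,-1],0],[-1,[0,-0.68,-1],0],[-1,[0,-0.68,-1],0],[-1,[0,-0.68,-1],0],[-1,[0,-0.68,-1],0]]';python3 -m inch '[[-1,[0.4,0,-1],0],[-1,[0.4,0,-1],0],[-1,[0.4,0,-1],0],[-1,[0.3,0,-0.9],0],[-1,[0,0,0],0],[-1,[0,0,0],0],[-1,[0,0,0],0],[-1,[0,0,0],0]]'
python3 -c "
from m import *
st([.52,-.068,.36])
P=optics.camera_params('wrist'); import pickle; pickle.dump(P,open('w1.p','wb'))
cv2.imwrite('pics/w1.png',optics.get_image('wrist')[:,:,::-1])"
```

```text
time_s: 1.48
position: [0.5169, 0.0489, 0.4046]
tool_rot: [[-0.0, -1.0, -0.031], [0.0, -0.031, 1.0], [-1.0, 0.0, 0.0]]
ft_force: [0.4, 0.3, 0.2]
grip_width: 0.0853
time_s: 2.15
position: [0.5198, -0.0653, 0.3601]
tool_rot: [[0.001, -0.999, -0.032], [-0.0, -0.032, 0.999], [-1.0, -0.001, -0.0]]
ft_force: [0.6, 0.7, -1.4]
grip_width: 0.085
t 2.15 p [ 0.5198 -0.0653  0.3601] F [ 0.6255  0.6924 -1.3764] w 0.085 zyaw 91.84756291896862 tipdir [ 0.0006 -0.     -1.    ] q [ -20.1   21.4   82.8    0.    75.7 -112. ]
units [ 0.0048 -0.003  -0.0899]
```

View pics/w1.png

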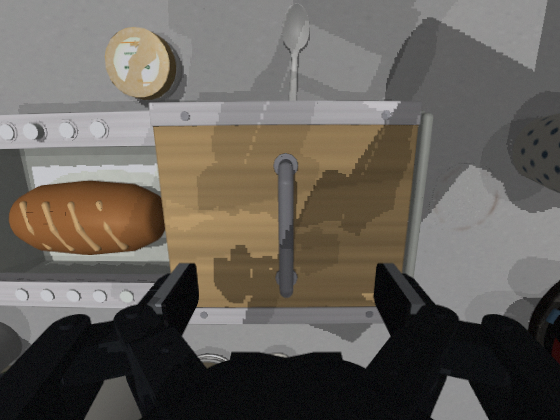

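Wrist view: the bar runs vertically at column 286, rows 158–295, centred between the fingers. The third button at (33,131) looks darker and larger, so it seems to be the raised one.

```bash
python3 -c "
from m import *
import pickle; P=pickle.load(open('w1.p','rb'))
for p in [(286,163),(287,290)]: print(onz('wrist',p,.1395,P))
for p in [(98,129),(67,129),(35,130),(7,130),(127,296),(99,296),(73,296),(48,295),(21,295)]: print(onz('wrist',p,.0965,P))
print(onz('wrist',(152,105),.1095,P),onz('wrist',(165,308),.1095,P))
im=cv2.imread('pics/w1.png')[100:160,0:180]; cv2.imwrite('pics/w1c.png',cv2.resize(im,None,fx=4.4,fy=4.4,interpolation=cv2.INTER_CUBIC))
st([.52,-.068,.2945])"
```

```text
[ 0.4717 -0.0665  0.1395]
[ 0.5614 -0.0629  0.1395]
[ 0.4549 -0.2101  0.0965]
[ 0.4553 -0.2348  0.0965]
[ 0.4563 -0.261   0.0965]
[ 0.4565 -0.2845  0.0965]
[ 0.5986 -0.2044  0.0965]
[ 0.5999 -0.2304  0.0965]
[ 0.6012 -0.2549  0.0965]
[ 0.6015 -0.2788  0.0965]
[ 0.603  -0.3055  0.0965]
[ 0.4376 -0.1612  0.1095] [ 0.6004 -0.1652  0.1095]
t 2.2 p [ 0.5198 -0.0652  0.3602] F [0.3255 0.0473 0.4586] w 0.0856 zyaw 91.86119913650828 tipdir [ 0.0007 -0.0001 -1.    ] q [ -20.1   21.4   82.8    0.    75.7 -112. ]
units [ 2.1896 -0.0013 -0.0915]
```

View pics/w1c.png

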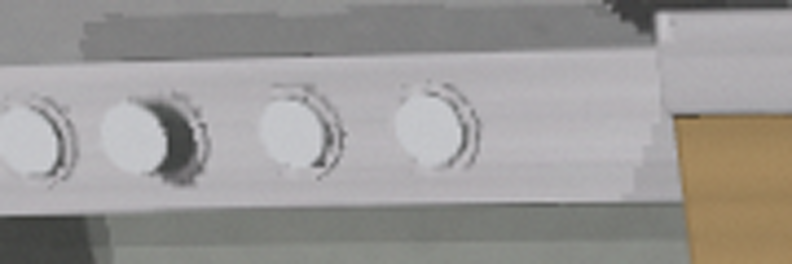

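```bash
python3 -m inch '[[-1,[0.7,0,0],0],[-1,[0.7,0,0],0],[-1,[0.7,0,0],0],[1,[0,0,0],0],[1,[0,0,0],0],[1,[0,0,0],0],[1,[0,0,0],0],[1,[0,0,0],0]]' 30;python3 -m inch '[[1,[0,0,0],0],[1,[0,0,0],0],[1,[0,0,0],0],[1,[0,0,0],0],[1,[0,0,0],0],[1,[0,0,0],0],[1,[0,0,0],0],[1,[0,0,0],0]]'
python3 -c "
from m import *
st()"
```

```text
time_s: 2.87
position: [0.52, -0.0661, 0.2979]
tool_rot: [[0.002, -1.0, -0.031], [-0.001, -0.031, 1.0], [-1.0, -0.002, -0.001]]
ft_force: [0.2, -0.0, -0.4]
grip_width: 0.0255
time_s: 3.53
position: [0.5199, -0.0662, 0.2975]
tool_rot: [[0.001, -1.0, -0.031], [-0.0, -0.031, 1.0], [-1.0, -0.001, -0.0]]
ft_force: [-1.1, 0.9, 6.7]
grip_width: 0.0087
t 3.53 p [ 0.5199 -0.0662  0.2975] F [-1.0957  0.8903  6.6527] w 0.0087 zyaw 91.78736464392134 tipdir [ 0.0013 -0.0003 -1.    ] q [ -20.2   25.3   88.1    0.    66.5 -112. ]
```

```bash
python3 -m inch '[[1,[0,0,-0.1],0],[1,[0,0,-0.1],0],[1,[0,0,-0.1],0],[1,[0,0,-0.1],0],[1,[0,0,-0.1],0],[1,[0,0,-0.1],0],[1,[0,0,-0.1],0],[1,[0,0,-0.1],0]]' ;python3 -c "
from m import *
st()"; python3 -m inch '[[1,[0,0,-0.2],0],[1,[0,0,-0.2],0],[1,[0,0,-0.2],0],[1,[0,0,-0.2],0],[1,[0,0,-0.2],0],[1,[0,0,-0.2],0],[1,[0,0,-0.1],0],[1,[0,0,-0.05],0]]'
python3 -c "
from m import *
st()"
```

```text
time_s: 4.2
position: [0.5207, -0.0903, 0.2975]
tool_rot: [[0.002, -1.0, -0.031], [-0.0, -0.031, 1.0], [-1.0, -0.002, -0.0]]
ft_force: [-0.0, 1.2, 5.6]
grip_width: 0.0091
t 4.2 p [ 0.5207 -0.0903  0.2975] F [-0.0184  1.1579  5.6304] w 0.0091 zyaw 91.78587070826306 tipdir [ 0.0017 -0.0002 -1.    ] q [ -22.7   25.7   87.4    0.    66.8 -114.5]
time_s: 4.87
position: [0.5222, -0.1311, 0.2975]
tool_rot: [[0.002, -1.0, -0.031], [-0.001, -0.031, 1.0], [-1.0, -0.002, -0.001]]
ft_force: [1.5, 1.8, 3.7]
grip_width: 0.0088
t 4.87 p [ 0.5222 -0.1311  0.2975] F [1.4768 1.8199 3.6694] w 0.0088 zyaw 91.76046536816068 tipdir [ 0.0023 -0.0006 -1.    ] q [ -26.7   26.6   85.8    0.    67.5 -118.5]
```

```bash
python3 -m inch '[[1,[0,0,-0.08],0],[1,[0,0,-0.08],0],[1,[0,0,-0.08],0],[1,[0,0,-0.08],0],[1,[0,0,-0.08],0],[1,[0,0,-0.08],0],[1,[0,0,-0.02],0],[1,[0,0,0],0]]' ;python3 -m inch '[[1,[0,0,-0.02],0],[1,[0,0,-0.02],0],[1,[0,0,-0.02],0],[1,[0,0,-0.02],0],[1,[0,0,-0.02],0],[1,[0,0,0],0],[1,[0,0,0],0],[1,[0,0,0],0]]' 
python3 -m inch '[[1,[0,0,-0.02],0],[1,[0,0,-0.02],0],[1,[0,0,-0.02],0],[1,[0,0,-0.02],0],[1,[0,0,0],0],[1,[0,0,0],0],[1,[0,0,0],0],[1,[0,0,0],0]]'
```

```text
time_s: 5.53
position: [0.5227, -0.146, 0.2975]
tool_rot: [[0.002, -1.0, -0.031], [-0.001, -0.031, 1.0], [-1.0, -0.002, -0.001]]
ft_force: [1.8, -0.1, 5.0]
grip_width: 0.0086
time_s: 6.2
position: [0.5228, -0.1488, 0.2975]
tool_rot: [[0.003, -1.0, -0.031], [-0.001, -0.031, 1.0], [-1.0, -0.003, -0.001]]
ft_force: [1.8, 0.7, 6.0]
grip_width: 0.0086
time_s: 6.87
position: [0.5228, -0.1512, 0.2975]
tool_rot: [[0.003, -1.0, -0.031], [-0.001, -0.031, 1.0], [-1.0, -0.002, -0.001]]
ft_force: [2.9, 0.8, 6.6]
grip_width: 0.0086
```

```bash
python3 -m inch '[[1,[0,0,-0.02],0],[1,[0,0,-0.02],0],[1,[0,0,-0.02],0],[1,[0,0,-0.02],0],[1,[0,0,0],0],[1,[0,0,0],0],[1,[0,0,0],0],[1,[0,0,0],0]]'
```

```text
time_s: 7.53
position: [0.5229, -0.1536, 0.2975]
tool_rot: [[0.003, -1.0, -0.031], [-0.001, -0.031, 1.0], [-1.0, -0.003, -0.001]]
ft_force: [2.5, 1.6, 5.4]
grip_width: 0.0088
```

```bash
python3 -m inch '[[1,[0,0,-0.02],0],[1,[0,0,-0.02],0],[1,[0,0,-0.02],0],[1,[0,0,0],0],[1,[0,0,0],0],[1,[0,0,0],0],[1,[0,0,0],0],[1,[0,0,0],0]]'
```

```text
time_s: 8.2
position: [0.523, -0.1554, 0.2975]
tool_rot: [[0.003, -1.0, -0.031], [-0.001, -0.031, 1.0], [-1.0, -0.003, -0.001]]
ft_force: [1.4, 0.4, 4.6]
grip_width: 0.0087
```

```bash
python3 -m inch '[[1,[0,0,-0.02],0],[1,[0,0,-0.02],0],[1,[0,0,-0.02],0],[1,[0,0,0],0],[1,[0,0,0],0],[1,[0,0,0],0],[1,[0,0,0],0],[1,[0,0,0],0]]'
```

```text
time_s: 8.87
position: [0.5231, -0.1572, 0.2975]
tool_rot: [[0.003, -1.0, -0.031], [-0.001, -0.031, 1.0], [-1.0, -0.003, -0.001]]
ft_force: [2.7, 0.6, 6.2]
grip_width: 0.0085
```

```bash
python3 -m inch '[[1,[0,0,-0.02],0],[1,[0,0,-0.02],0],[1,[0,0,-0.02],0],[1,[0,0,0],0],[1,[0,0,0],0],[1,[0,0,0],0],[1,[0,0,0],0],[1,[0,0,0],0]]'; python3 -c "
from m import *
st()
print(env.observe()['wrist_torque'])
P=optics.camera_params('wrist'); import pickle; pickle.dump(P,open('w2.p','wb'))
cv2.imwrite('pics/w2.png',optics.get_image('wrist')[:,:,::-1])"
```

```text
time_s: 9.53
position: [0.5231, -0.1587, 0.2975]
tool_rot: [[0.002, -1.0, -0.031], [-0.0, -0.031, 1.0], [-1.0, -0.002, -0.0]]
ft_force: [2.5, 3.1, 5.5]
grip_width: 0.0089
t 9.53 p [ 0.5231 -0.1587  0.2975] F [2.5334 3.0914 5.5287] w 0.0089 zyaw 91.78909439890911 tipdir [ 0.0025 -0.0002 -1.    ] q [ -29.3   27.3   84.5    0.1   68.1 -121.1]
[ 0.4336 -0.4113  0.0792]
```

View pics/w2.png

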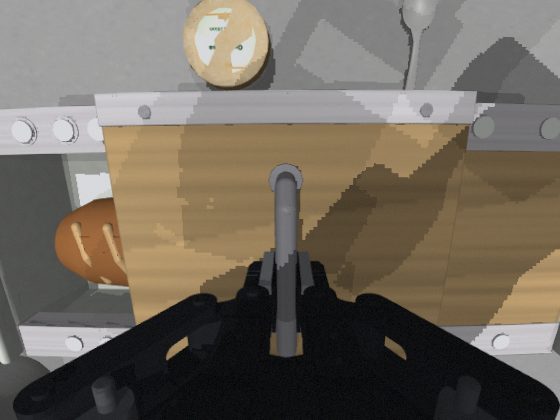

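The wrist view shows the lid edge at column ~97, meeting the third button at (97,128). The force is starting to rise, so one more small step should confirm the catch.

```bash
python3 -m inch '[[1,[0,0,-0.02],0],[1,[0,0,-0.02],0],[1,[0,0,-0.01],0],[1,[0,0,0],0],[1,[0,0,0],0],[1,[0,0,0],0],[1,[0,0,0],0],[1,[0,0,0],0]]'; python3 -c "
from m import *
print(env.observe()['wrist_torque'])"
```

```text
time_s: 10.25
position: [0.5232, -0.1599, 0.2975]
tool_rot: [[0.003, -1.0, -0.031], [0.001, -0.031, 1.0], [-1.0, -0.003, 0.001]]
ft_force: [3.4, 5.1, 6.2]
grip_width: 0.0085
[ 0.8127 -0.4533  0.0016]
```

```bash
python3 -m inch '[[1,[0,0,-0.02],0],[1,[0,0,-0.01],0],[1,[0,0,0],0],[1,[0,0,0],0],[1,[0,0,0],0],[1,[0,0,0],0],[1,[0,0,0],0],[1,[0,0,0],0]]'; python3 -c "
from m import *
print(env.observe()['wrist_torque'])"
```

```text
time_s: 10.92
position: [0.5232, -0.1606, 0.2975]
tool_rot: [[0.002, -1.0, -0.031], [0.001, -0.031, 1.0], [-1.0, -0.003, 0.001]]
ft_force: [3.2, 6.5, 6.0]
grip_width: 0.009
[ 1.1221 -0.5279  0.0752]
```

```bash
python3 -m inch '[[1,[0,0,0.1],0],[1,[0,0,0.3],0],[1,[0,0,0.3],0],[1,[0,0,0.4],0],[1,[0,0,0.4],0],[1,[0,0,0.3],0],[1,[0,0,0.2],0],[1,[0,0,0],0]]';python3 -m inch '[[-0.2,[0,0,0],0],[-0.2,[0,0,0],0],[-0.2,[0,0,0],0],[-0.2,[0,0,0],0],[-0.2,[-1,0,0],0],[-0.2,[-1,0,0],0],[-0.2,[-0.3,0,0],0],[-0.2,[0,0,0],0]]'; python3 -c "
from m import *
st([.456,-.262,.34])
P=optics.camera_params('wrist'); import pickle; pickle.dump(P,open('w3.p','wb'))
cv2.imwrite('pics/w3.png',optics.get_image('wrist')[:,:,::-1])"
```

```text
time_s: 11.58
position: [0.5211, -0.1004, 0.2975]
tool_rot: [[0.002, -0.999, -0.032], [-0.0, -0.032, 0.999], [-1.0, -0.002, -0.001]]
ft_force: [0.4, 1.3, 6.4]
grip_width: 0.009
time_s: 12.25
position: [0.521, -0.1015, 0.3679]
tool_rot: [[0.004, -1.0, -0.031], [-0.002, -0.031, 1.0], [-1.0, -0.004, -0.002]]
ft_force: [-0.8, -0.9, -0.1]
grip_width: 0.0514
t 12.25 p [ 0.521  -0.1015  0.3679] F [-0.7909 -0.8851 -0.0601] w 0.0514 zyaw 91.77163530702354 tipdir [ 0.0043 -0.002  -1.    ] q [ -23.8   21.6   81.1   -0.    77.  -115.6]
units [ 0.9312  2.3353 -5.2784]
```

View pics/w3.png

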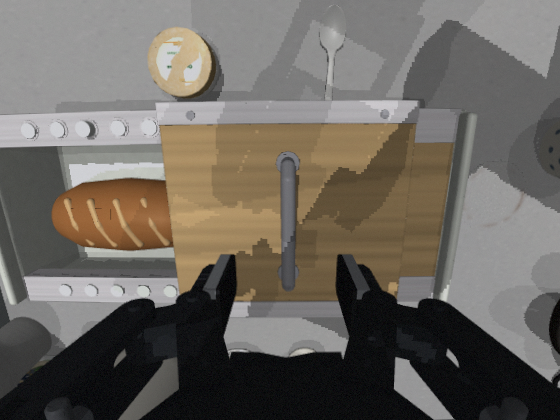

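The lid stays drawn back and the handle is at column 288. The raised button is at (84,128) and the other near buttons are at about columns 148, 118, 57 and 29.

```bash
python3 -c "
from m import *
import pickle; P=pickle.load(open('w3.p','rb'))
print(onz('wrist',(83,129),.102,P))
for u in (148,118,57,29): print(onz('wrist',(u,129),.0965,P))
st([.456,-.261,.32])"
```

```text
[ 0.4572 -0.2601  0.102 ]
[ 0.4565 -0.2113  0.0965]
[ 0.4569 -0.2353  0.0965]
[ 0.4576 -0.2854  0.0965]
[ 0.4578 -0.3092  0.0965]
t 12.3 p [ 0.5208 -0.1014  0.366 ] F [-0.0848 -0.3042  0.0031] w 0.0509 zyaw 91.77084504205166 tipdir [ 0.0012 -0.0006 -1.    ] q [ -23.8   21.7   81.3   -0.    77.  -115.6]
units [ 1.5325  2.3253 -5.2499]
```

```bash
python3 -m inch '[[1,[0,0.38,-0.87],0],[1,[0,0.38,-0.87],0],[1,[0,0.38,-0.87],0],[1,[0,0.38,-0.87],0],[1,[0,0.38,-0.87],0],[1,[0,0.38,-0.87],0],[1,[0.5,0,0],0],[1,[0.5,0,0],0]]';python3 -m inch '[[1,[0.5,0,0],0],[1,[0,0,0],0],[1,[0,0,0],0],[1,[0,0,0],0],[1,[0,0,0],0],[1,[0,0,0],0],[1,[0,0,0],0],[1,[0,0,0],0]]'; python3 -c "
from m import *
st([.457,-.2604,.2759])
P=optics.camera_params('wrist'); import pickle; pickle.dump(P,open('w4.p','wb'))
cv2.imwrite('pics/w4.png',optics.get_image('wrist')[:,:,::-1])
cv2.imwrite('pics/s4.png',cv2.resize(optics.get_image('scene')[170:355,255:470,::-1],None,fx=3.2,fy=3.2,interpolation=cv2.INTER_CUBIC))"
```

```text
time_s: 12.97
position: [0.4566, -0.2614, 0.3338]
tool_rot: [[-0.001, -1.0, -0.028], [0.001, -0.028, 1.0], [-1.0, 0.001, 0.001]]
ft_force: [0.5, 0.9, -0.2]
grip_width: -0.0001
time_s: 13.63
position: [0.4574, -0.2599, 0.3211]
tool_rot: [[0.001, -1.0, -0.031], [-0.001, -0.031, 1.0], [-1.0, -0.0, -0.001]]
ft_force: [0.4, 0.5, 0.8]
grip_width: 0.0
t 13.63 p [ 0.4574 -0.2599  0.3211] F [0.4376 0.4898 0.7642] w 0.0 zyaw 91.79037635982705 tipdir [ 0.0005 -0.0005 -1.    ] q [ -42.5   23.9   85.9   -0.    70.1 -134.3]
units [ 1.5062  0.016  -0.0148]
```

View pics/w4.png

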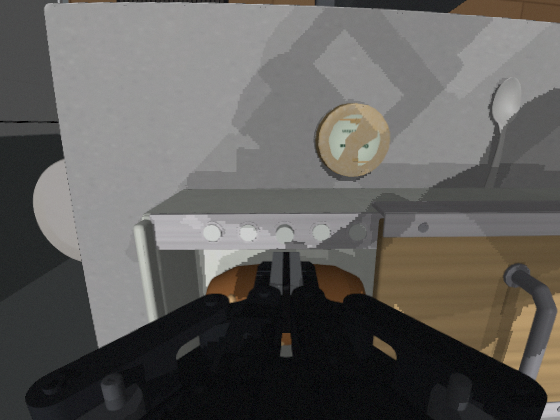

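View pics/s4.png

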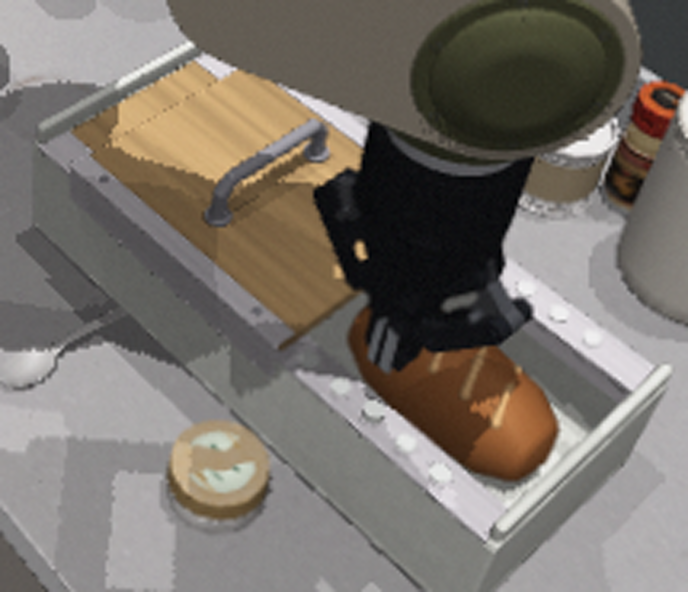

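The fingers (column 287) are lined up with the raised third button at (285,233), and the lid edge is well clear at column 378. Pressing down now.

```bash
python3 -m inch '[[1,[0.4,0,0],0],[1,[0.4,0,0],0],[1,[0.4,0,0],0],[1,[0.15,0,0],0],[1,[0.05,0,0],0],[1,[0,0,0],0],[1,[0,0,0],0],[1,[0,0,0],0]]';python3 -m inch '[[1,[0.03,0,0],0],[1,[0.03,0,0],0],[1,[0.03,0,0],0],[1,[0.03,0,0],0],[1,[0,0,0],0],[1,[0,0,0],0],[1,[0,0,0],0],[1,[0,0,0],0]]'
```

```text
time_s: 14.4
position: [0.4575, -0.2601, 0.2794]
tool_rot: [[0.001, -1.0, -0.031], [-0.001, -0.031, 1.0], [-1.0, -0.001, -0.001]]
ft_force: [-0.5, 0.1, -1.1]
grip_width: 0.0002
time_s: 15.07
position: [0.4574, -0.26, 0.2752]
tool_rot: [[0.0, -1.0, -0.031], [-0.0, -0.031, 1.0], [-1.0, -0.0, -0.0]]
ft_force: [-0.7, 0.2, 2.7]
grip_width: 0.0003
```

```bash
python3 -m inch '[[1,[0.03,0,0],0],[1,[0.03,0,0],0],[1,[0.03,0,0],0],[1,[0.03,0,0],0],[1,[0,0,0],0],[1,[0,0,0],0],[1,[0,0,0],0],[1,[0,0,0],0]]';python3 -m inch '[[1,[0.02,0,0],0],[1,[0.02,0,0],0],[1,[0.02,0,0],0],[1,[0,0,0],0],[1,[0,0,0],0],[1,[0,0,0],0],[1,[0,0,0],0],[1,[0,0,0],0]]'
```

```text
time_s: 15.73
position: [0.4574, -0.26, 0.2717]
tool_rot: [[0.0, -1.0, -0.031], [-0.0, -0.031, 1.0], [-1.0, -0.0, -0.0]]
ft_force: [-1.4, -0.3, 4.2]
grip_width: 0.0002
time_s: 16.4
position: [0.4574, -0.26, 0.2699]
tool_rot: [[0.0, -1.0, -0.031], [-0.0, -0.031, 1.0], [-1.0, -0.0, -0.0]]
ft_force: [-1.6, -0.1, 4.9]
grip_width: -0.0005
```

```bash
python3 -m inch '[[1,[0.02,0,0],0],[1,[0.02,0,0],0],[1,[0,0,0],0],[1,[0,0,0],0],[1,[0,0,0],0],[1,[0,0,0],0],[1,[0,0,0],0],[1,[0,0,0],0]]'
```

```text
time_s: 17.07
position: [0.4574, -0.2601, 0.2697]
tool_rot: [[0.001, -1.0, -0.031], [-0.002, -0.031, 1.0], [-1.0, -0.001, -0.002]]
ft_force: [-4.4, 2.1, 14.4]
grip_width: 0.0001
```

```bash
python3 -m inch '[[1,[0.02,0,0],0],[1,[0,0,0],0],[1,[0,0,0],0],[1,[0,0,0],0],[1,[0,0,0],0],[1,[0,0,0],0],[1,[0,0,0],0],[1,[0,0,0],0]]'; python3 -m inch '[[1,[-0.3,0,0],0],[1,[-0.8,0,0],0],[1,[-1,0,0],0],[1,[-0.9,0,0],0],[1,[0,0,0],0],[1,[0,0,0],0],[1,[0,0,0],0],[1,[0,0,0],0]]'; python3 -c "
from m import *
st()
cv2.imwrite('pics/w5.png',optics.get_image('wrist')[:,:,::-1])"
```

```text
time_s: 17.73
position: [0.4574, -0.2602, 0.2697]
tool_rot: [[0.001, -1.0, -0.031], [-0.002, -0.031, 1.0], [-1.0, -0.001, -0.002]]
ft_force: [-5.1, 1.0, 18.5]
grip_width: -0.0
time_s: 18.4
position: [0.4573, -0.2599, 0.3565]
tool_rot: [[-0.002, -1.0, -0.031], [0.002, -0.031, 1.0], [-1.0, 0.002, 0.002]]
ft_force: [-0.5, -0.7, -0.4]
grip_width: 0.0001
t 18.4 p [ 0.4573 -0.2599  0.3565] F [-0.4879 -0.7367 -0.4496] w 0.0001 zyaw 91.7773413643787 tipdir [-0.0021  0.002  -1.    ] q [ -42.5   21.8   82.8    0.    75.6 -134.3]
```

View pics/w5.png

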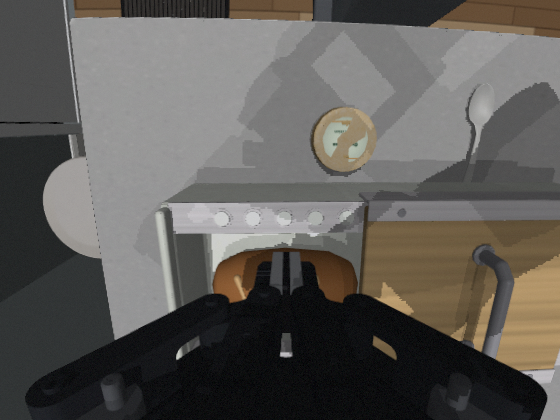

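All five near buttons now look alike at row ~217, so the third is home. Re-gripping the handle.

```bash
python3 -m inch '[[-0.2,[0,-0.38,0.87],0],[-0.2,[0,-0.38,0.87],0],[-0.2,[0,-0.38,0.87],0],[-0.2,[0,-0.38,0.87],0],[-0.2,[0,-0.38,0.87],0],[-0.2,[0,-0.38,0.87],0],[-0.2,[0,0,0],0],[-0.2,[0,0,0],0]]'; python3 -c "
from m import *
st([.521,-.1006,.298])
P=optics.camera_params('wrist')
cv2.imwrite('pics/w6.png',optics.get_image('wrist')[:,:,::-1])
for p in [(288,163),(288,290)]: print(onz('wrist',p,.1395,P))"
```

```text
time_s: 19.12
position: [0.5212, -0.1003, 0.357]
tool_rot: [[-0.002, -0.999, -0.034], [0.001, -0.034, 0.999], [-1.0, 0.002, 0.001]]
ft_force: [-0.0, 0.4, -0.3]
grip_width: 0.0513
t 19.12 p [ 0.5212 -0.1003  0.357 ] F [-0.0054  0.4068 -0.3094] w 0.0513 zyaw 91.92238757093334 tipdir [-0.0016  0.0006 -1.    ] q [ -23.7   22.2   82.    -0.    75.8 -115.6]
units [ 1.9676  0.0046 -0.012 ]
[ 0.4722 -0.1001  0.1395]
[ 0.5604 -0.097   0.1395]
```

View pics/w6.png

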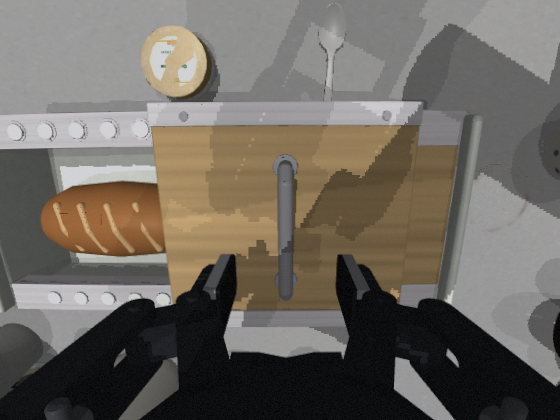

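The handle bar (column 286) is centred between the fingers, and all the near buttons look level. Next: grip, then slide.

```bash
python3 -m inch '[[-0.2,[0.7,0,0],0],[-0.2,[0.7,0,0],0],[-0.2,[0.55,0,0],0],[-0.2,[0,0,0],0],[1,[0,0,0],0],[1,[0,0,0],0],[1,[0,0,0],0],[1,[0,0,0],0]]';python3 -m inch '[[1,[0,0,0],0],[1,[0,0,0],0],[1,[0,0,-0.1],0],[1,[0,0,-0.2],0],[1,[0,0,-0.2],0],[1,[0,0,-0.2],0],[1,[0,0,-0.2],0],[1,[0,0,-0.2],0]]'; python3 -c "
from m import *
st()"
```

```text
time_s: 19.83
position: [0.521, -0.1016, 0.3005]
tool_rot: [[0.002, -1.0, -0.031], [-0.001, -0.031, 1.0], [-1.0, -0.002, -0.001]]
ft_force: [-1.0, -0.6, 2.7]
grip_width: 0.0085
time_s: 20.5
position: [0.5222, -0.1344, 0.3005]
tool_rot: [[0.002, -1.0, -0.031], [-0.0, -0.031, 1.0], [-1.0, -0.002, -0.001]]
ft_force: [0.3, 1.5, 6.1]
grip_width: 0.0088
t 20.5 p [ 0.5222 -0.1344  0.3005] F [0.3068 1.483  6.1227] w 0.0088 zyaw 91.79679592165346 tipdir [ 0.0022 -0.0004 -1.    ] q [ -27.    26.4   85.5    0.    68.  -118.8]
```

```bash
python3 -m inch '[[1,[0,0,-0.1],0],[1,[0,0,-0.1],0],[1,[0,0,-0.1],0],[1,[0,0,-0.1],0],[1,[0,0,-0.1],0],[1,[0,0,-0.1],0],[1,[0,0,-0.1],0],[1,[0,0,-0.1],0]]';python3 -m inch '[[1,[0,0,-0.05],0],[1,[0,0,-0.05],0],[1,[0,0,-0.05],0],[1,[0,0,-0.05],0],[1,[0,0,-0.05],0],[1,[0,0,-0.05],0],[1,[0,0,-0.05],0],[1,[0,0,-0.05],0]]'
```

```text
time_s: 21.17
position: [0.523, -0.1583, 0.3005]
tool_rot: [[0.003, -1.0, -0.031], [-0.001, -0.031, 1.0], [-1.0, -0.003, -0.001]]
ft_force: [0.8, 2.0, 5.9]
grip_width: 0.0088
time_s: 21.83
position: [0.5234, -0.1702, 0.3005]
tool_rot: [[0.003, -1.0, -0.031], [-0.001, -0.031, 1.0], [-1.0, -0.003, -0.001]]
ft_force: [2.0, 2.5, 5.3]
grip_width: 0.0087
```

No catch this time, at ~2 N of plain friction. Carrying on.

```bash
python3 -m inch '[[1,[0,0,-0.3],0],[1,[0,0,-0.3],0],[1,[0,0,-0.3],0],[1,[0,0,-0.3],0],[1,[0,0,-0.3],0],[1,[0,0,-0.3],0],[1,[0,0,-0.3],0],[1,[0,0,0],0]]';python3 -m inch '[[1,[0,0,-0.1],0],[1,[0,0,-0.1],0],[1,[0,0,-0.1],0],[1,[0,0,-0.1],0],[1,[0,0,-0.05],0],[1,[0,0,0],0],[1,[0,0,0],0],[1,[0,0,0],0]]'
```

```text
time_s: 22.5
position: [0.5256, -0.2349, 0.3005]
tool_rot: [[0.004, -1.0, -0.03], [-0.003, -0.03, 1.0], [-1.0, -0.004, -0.003]]
ft_force: [4.0, -1.3, 5.1]
grip_width: 0.0085
time_s: 23.17
position: [0.5261, -0.2445, 0.3005]
tool_rot: [[0.003, -0.999, -0.032], [0.005, -0.032, 0.999], [-1.0, -0.003, 0.005]]
ft_force: [4.5, 16.7, 10.5]
grip_width: 0.0084
```

The lid stopped about 9 mm short of where I expected. I'll look before pushing further.

```bash
python3 -c "
from m import *
st(); print(env.observe()['wrist_torque'])
P=optics.camera_params('wrist'); import pickle; pickle.dump(P,open('w7.p','wb'))
cv2.imwrite('pics/w7.png',optics.get_image('wrist')[:,:,::-1])
s=optics.get_image('scene')[:,:,::-1];cv2.imwrite('pics/s7f.png',s)
cv2.imwrite('pics/s7.png',cv2.resize(s[170:355,255:470],None,fx=3.2,fy=3.2,interpolation=cv2.INTER_CUBIC))
t=optics.get_image('top')[:,:,::-1];cv2.imwrite('pics/t7.png',cv2.resize(t[135:240,230:425],None,fx=4,fy=4,interpolation=cv2.INTER_CUBIC))"
```

```text
t 23.17 p [ 0.5261 -0.2445  0.3005] F [ 4.5078 16.6501 10.4609] w 0.0084 zyaw 91.84992731665072 tipdir [ 0.0028  0.0051 -1.    ] q [ -36.7   30.1   78.7    0.3   71.3 -128.6]
[ 2.6382 -0.7675  0.039 ]
```

View pics/w7.png

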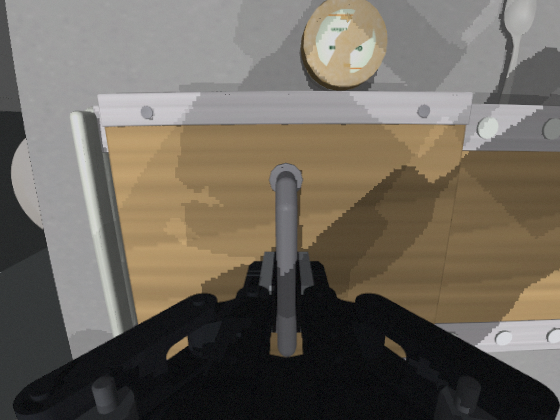

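View pics/s7.png

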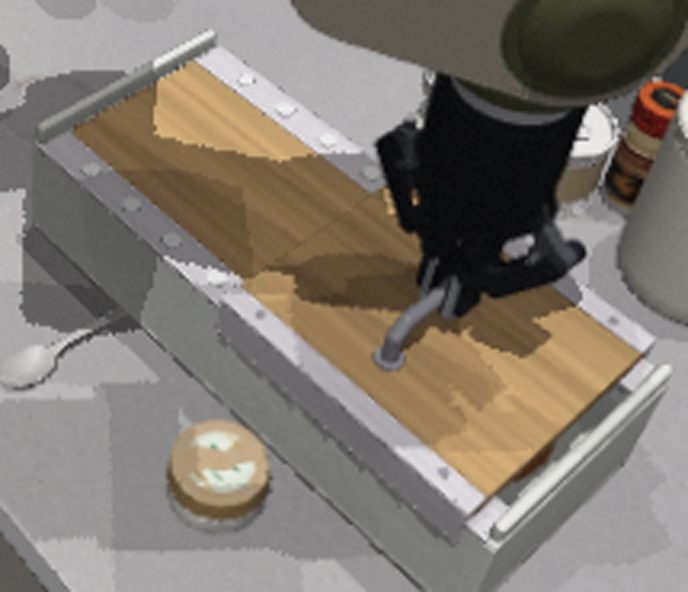

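View pics/t7.png

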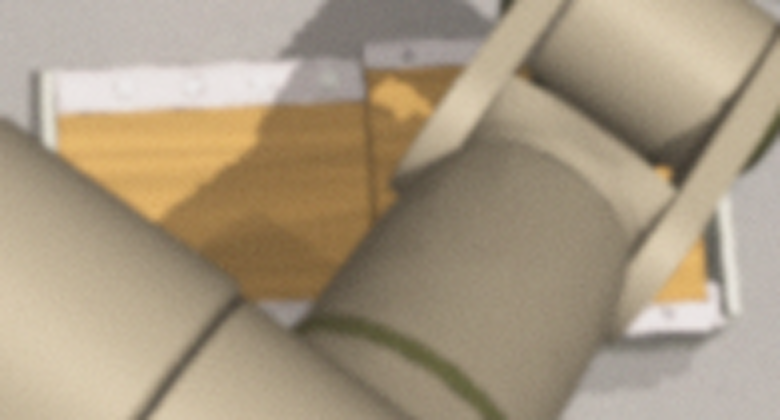

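Run:
```python
from m import *
import pickle
a=cv2.imread('pics/w7.png')[90:350,50:180]; cv2.imwrite('pics/w7c.png',cv2.resize(a,None,fx=2.3,fy=2.3,interpolation=cv2.INTER_CUBIC))
a=cv2.imread('pics/s7f.png')[260:360,380:480]; cv2.imwrite('pics/s7c.png',cv2.resize(a,None,fx=6,fy=6,interpolation=cv2.INTER_CUBIC))
O=np.array([.5259,-.1582])
for n in('scene','wrist'):
  P=None if n=='scene' else pickle.load(open('w7.p','rb'))
  for x in(-.06,0.06):
    for y,z in((-.182,.1095),(-.1875,.1095),(-.19,.1095),(-.192,.109),(-.2,.109)):
      w=O+x*bx+y*by; print(n,x,y,proj(n,[*w,z],P)[0])
```

```text
scene -0.06 -0.182 [412.3432 321.3427]
scene -0.06 -0.1875 [414.8465 323.4891]
scene -0.06 -0.19 [415.9894 324.4691]
scene -0.06 -0.192 [416.8331 325.407 ]
scene -0.06 -0.2 [420.5178 328.5674]
scene 0.06 -0.182 [452.1429 284.7342]
scene 0.06 -0.1875 [454.573  286.5868]
scene 0.06 -0.19 [455.6819 287.4325]
scene 0.06 -0.192 [456.487  288.2691]
scene 0.06 -0.2 [460.058  290.9953]
wrist -0.06 -0.182 [103.4068 152.1184]
wrist -0.06 -0.1875 [ 93.4149 152.2391]
wrist -0.06 -0.19 [ 88.8934 152.2963]
wrist -0.06 -0.192 [ 85.868  152.2569]
wrist -0.06 -0.2 [ 71.5629 152.4525]
wrist 0.06 -0.182 [135.8955 340.9529]
wrist 0.06 -0.1875 [127.5926 340.7988]
wrist 0.06 -0.19 [123.8296 340.7255]
wrist 0.06 -0.192 [121.2108 340.1466]
wrist 0.06 -0.2 [109.2648 339.8955]
```

View pics/w7c.png

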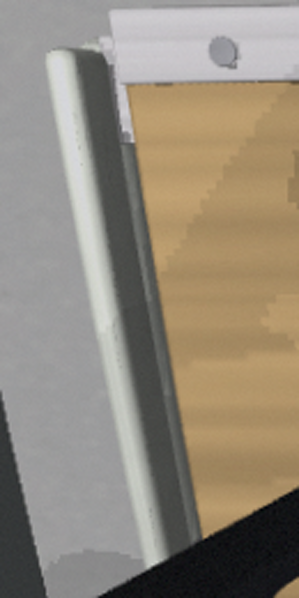

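View pics/s7c.png

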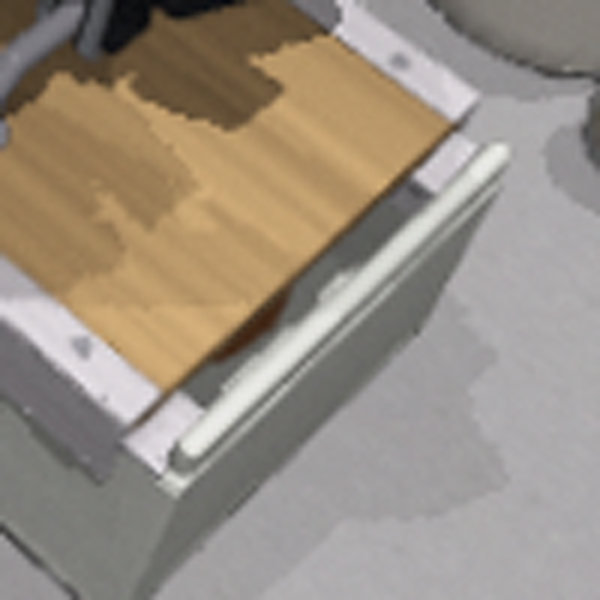

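```bash
python3 -m inch '[[1,[0,0,0.1],0],[1,[0,0,0.1],0],[1,[0,0,0.1],0],[1,[0,0,0],0],[1,[0,0,0],0],[1,[0,0,0],0],[1,[0,0,0],0],[1,[0,0,0],0]]'; python3 -c "
from m import *
st()"; python3 -m inch '[[1,[0,0,-0.03],0],[1,[0,0,-0.03],0],[1,[0,0,-0.03],0],[1,[0,0,-0.03],0],[1,[0,0,-0.03],0],[1,[0,0,0],0],[1,[0,0,0],0],[1,[0,0,0],0]]'; python3 -c "
from m import *
st()"
```

```text
time_s: 23.98
position: [0.5257, -0.2378, 0.3005]
tool_rot: [[0.004, -1.0, -0.031], [-0.001, -0.031, 1.0], [-1.0, -0.004, -0.001]]
ft_force: [5.5, 1.8, 8.2]
grip_width: 0.0088
t 23.98 p [ 0.5257 -0.2378  0.3005] F [5.4833 1.7826 8.2358] w 0.0088 zyaw 91.78075098534526 tipdir [ 0.0037 -0.0013 -1.    ] q [ -36.1   29.8   79.3    0.1   70.8 -127.9]
time_s: 24.65
position: [0.5259, -0.2425, 0.3005]
tool_rot: [[0.004, -1.0, -0.031], [-0.002, -0.031, 1.0], [-1.0, -0.004, -0.002]]
ft_force: [5.4, 0.6, 6.9]
grip_width: 0.0084
t 24.65 p [ 0.5259 -0.2425  0.3005] F [5.3597 0.6209 6.9469] w 0.0084 zyaw 91.77412529238356 tipdir [ 0.0038 -0.0016 -1.    ] q [ -36.5   29.9   78.9    0.1   70.9 -128.3]
```

```bash
python3 -m inch '[[1,[0,0,-0.04],0],[1,[0,0,0],0],[1,[0,0,0],0],[1,[0,0,0],0],[1,[0,0,0],0],[1,[0,0,0],0],[1,[0,0,0],0],[1,[0,0,0],0]]'; python3 -m inch '[[1,[0,0,-0.04],0],[1,[0,0,0],0],[1,[0,0,0],0],[1,[0,0,0],0],[1,[0,0,0],0],[1,[0,0,0],0],[1,[0,0,0],0],[1,[0,0,0],0]]'; python3 -m inch '[[1,[0,0,-0.04],0],[1,[0,0,0],0],[1,[0,0,0],0],[1,[0,0,0],0],[1,[0,0,0],0],[1,[0,0,0],0],[1,[0,0,0],0],[1,[0,0,0],0]]'
```

```text
time_s: 25.32
position: [0.5259, -0.2434, 0.3005]
tool_rot: [[0.004, -1.0, -0.031], [-0.001, -0.031, 1.0], [-1.0, -0.004, -0.001]]
ft_force: [5.9, 2.2, 6.9]
grip_width: 0.0088
time_s: 25.98
position: [0.526, -0.2438, 0.3005]
tool_rot: [[0.003, -0.999, -0.031], [0.001, -0.031, 1.0], [-1.0, -0.003, 0.001]]
ft_force: [5.3, 7.5, 8.6]
grip_width: 0.0087
time_s: 26.65
position: [0.526, -0.2442, 0.3005]
tool_rot: [[0.003, -0.999, -0.032], [0.003, -0.032, 0.999], [-1.0, -0.003, 0.003]]
ft_force: [6.8, 13.2, 10.7]
grip_width: 0.0089
```

The stop is rigid: about 0.07 mm/N, against 0.4 mm/N for the button. That fits the end stop. I'll let go, rise and measure the gap properly.

```bash
python3 -m inch '[[1,[0,0,0.03],0],[1,[0,0,0],0],[-0.2,[0,0,0],0],[-0.2,[0,0,0],0],[-0.2,[0,0,0],0],[-0.2,[0,0,0],0],[-0.2,[-0.6,0,0],0],[-0.2,[-1,0,0],0]]'; python3 -m inch '[[-0.2,[-1,0,0],0],[-0.2,[-0.4,0.8,0],0],[-0.2,[0,1,0],0],[-0.2,[0,1,0],0],[-0.2,[0,1,0],0],[-0.2,[0,0,0],0],[-0.2,[0,0,0],0],[-0.2,[0,0,0],0]]'; python3 -c "
from m import *
st(); 
P=optics.camera_params('wrist'); import pickle; pickle.dump(P,open('w8.p','wb'))
cv2.imwrite('pics/w8.png',optics.get_image('wrist')[:,:,::-1])
s=optics.get_image('scene')[:,:,::-1];cv2.imwrite('pics/s8f.png',s)
cv2.imwrite('pics/s8.png',cv2.resize(s[170:355,255:470],None,fx=3.2,fy=3.2,interpolation=cv2.INTER_CUBIC))
t=optics.get_image('top')[:,:,::-1];cv2.imwrite('pics/t8.png',cv2.resize(t[135:240,230:425],None,fx=4,fy=4,interpolation=cv2.INTER_CUBIC))"
```

```text
time_s: 27.32
position: [0.525, -0.2451, 0.345]
tool_rot: [[-0.006, -1.0, -0.031], [0.004, -0.031, 1.0], [-1.0, 0.006, 0.004]]
ft_force: [0.6, 0.1, 0.0]
grip_width: 0.051
time_s: 27.98
position: [0.4117, -0.2488, 0.3895]
tool_rot: [[0.0, -1.0, -0.031], [-0.0, -0.031, 1.0], [-1.0, -0.0, -0.0]]
ft_force: [0.5, 0.4, 0.6]
grip_width: 0.0512
t 27.98 p [ 0.4117 -0.2488  0.3895] F [0.4761 0.3849 0.5965] w 0.0512 zyaw 91.74884756956834 tipdir [ 0.0003 -0.0003 -1.    ] q [ -45.3   15.6   86.4    0.    78.  -137. ]
```

View pics/w8.png

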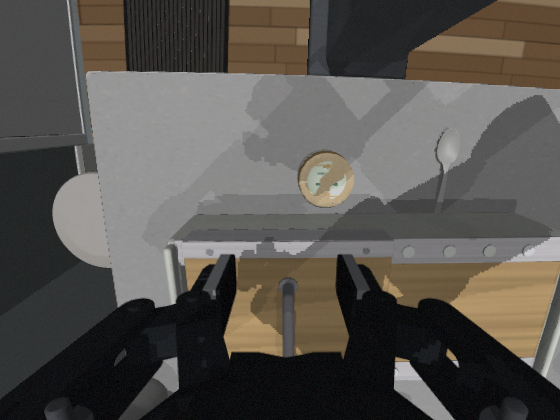

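View pics/s8.png

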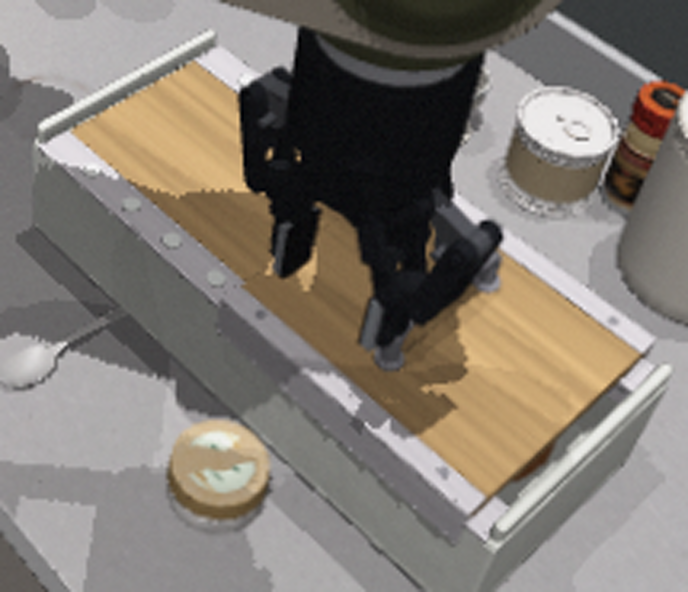

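View pics/t8.png

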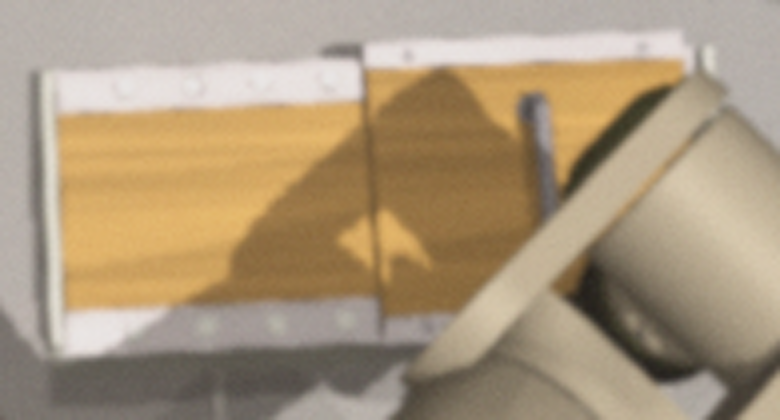

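Run:
```python
from m import *
def c(u,v): return (230+(u-1.5)/4,135+(v-1.5)/4)
for a,b,z,n in [((227,108),(533,103),.1395,'handle far end'),((386,80),(686,72),.1095,'lead far wood/skirt'),]:
    A=onz('top',c(*a),z);B=onz('top',c(*b),z);print(n,A,B,(B-A)[:2]@-by)
a=cv2.imread('pics/w8.png')[225:385,150:250]; b=cv2.imread('pics/w1.png')[95:255,390:450]
a=cv2.resize(a,None,fx=3.7,fy=3.7,interpolation=cv2.INTER_CUBIC);b=cv2.resize(b,None,fx=3.7,fy=3.7,interpolation=cv2.INTER_CUBIC)
cv2.imwrite('pics/cmp.png',np.hstack([a,b]))
# row profiles in top images
for f in('top0','t8'):
    im=cv2.imread(f'pics/{f}.png')
    if f=='top0': im=cv2.resize(im[135:240,230:425],None,fx=4,fy=4,interpolation=cv2.INTER_CUBIC)
    for r in(58,85,95): print(f,r,[tuple(int(k) for k in im[r,x]) for x in (range(30,90,4) if f=='top0' else range(660,730,4))])
```

```text
handle far end [ 0.5661 -0.0649  0.1395] [ 0.5681 -0.2391  0.1395] 0.1741781785222678
lead far wood/skirt [ 0.5909 -0.1593  0.1095] [ 0.5954 -0.3376  0.1095] 0.17833856660853648
top0 58 [(169, 175, 181), (169, 174, 182), (164, 170, 177), (158, 163, 171), (149, 155, 161), (149, 155, 162), (162, 165, 173), (184, 187, 194), (203, 206, 214), (212, 214, 223), (210, 213, 223), (209, 211, 219), (207, 211, 219), (209, 212, 219), (207, 211, 219)]
top0 85 [(138, 143, 151), (122, 126, 132), (133, 142, 145), (172, 183, 187), (198, 208, 213), (199, 209, 214), (176, 187, 196), (149, 166, 184), (132, 165, 194), (127, 173, 207), (128, 176, 211), (122, 173, 209), (122, 171, 208), (113, 165, 204), (113, 164, 202)]
top0 95 [(133, 141, 147), (118, 124, 129), (132, 140, 145), (168, 180, 186), (194, 206, 212), (192, 203, 208), (163, 176, 186), (125, 148, 166), (106, 147, 180), (94, 151, 191), (98, 156, 199), (95, 154, 197), (93, 156, 196), (97, 157, 197), (97, 156, 199)]
t8 58 [(160, 184, 208), (164, 189, 213), (165, 195, 219), (165, 195, 220), (168, 193, 219), (176, 196, 218), (193, 204, 220), (205, 210, 221), (188, 193, 201), (147, 153, 159), (144, 151, 156), (181, 190, 194), (204, 213, 218), (194, 205, 209), (178, 185, 190), (172, 177, 184), (169, 176, 182), (168, 173, 180)]
t8 85 [(72, 123, 157), (64, 111, 139), (64, 108, 135), (73, 115, 143), (84, 122, 145), (103, 132, 147), (120, 144, 159), (129, 152, 169), (131, 154, 168), (127, 151, 164), (125, 148, 162), (122, 143, 159), (116, 137, 151), (114, 134, 148), (116, 133, 145), (124, 139, 148), (142, 151, 158), (158, 163, 170)]
t8 95 [(44, 62, 68), (60, 79, 85), (93, 112, 121), (121, 146, 156), (135, 162, 175), (142, 167, 181), (143, 168, 183), (140, 166, 180), (139, 163, 179), (135, 158, 174), (132, 156, 171), (129, 154, 168), (130, 153, 165), (127, 150, 164), (120, 143, 156), (122, 142, 153), (131, 146, 155), (148, 158, 166)]
```

View pics/cmp.png

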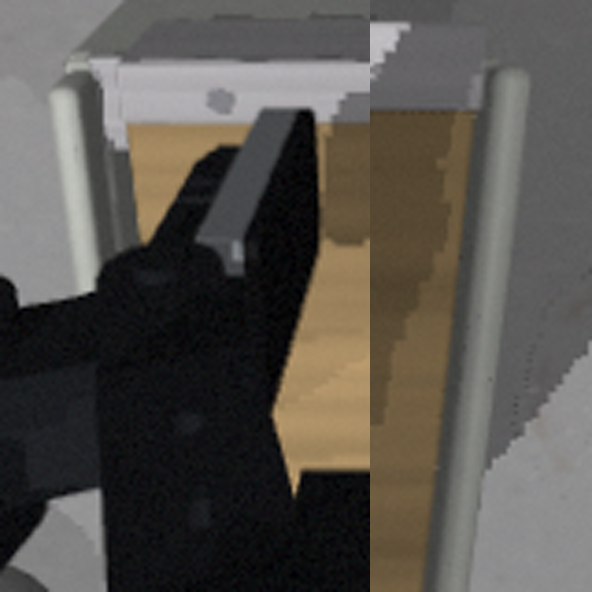

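Pictures and arm travel both put the lid edge near bin y = -0.181, about 10 mm from the upstand. That's a few mm short of a 0.185 travel. I'll look closely at the gap for whatever is stopping it.

```bash
python3 -m inch '[[-0.2,[0.2,-0.4,-0.8],0],[-0.2,[0.3,-0.4,-0.8],0],[-0.2,[0.3,-0.4,-0.8],0],[-0.2,[0.3,-0.4,-0.8],0],[-0.2,[0.3,0,0],0],[-0.2,[0,0,0],0],[-0.2,[0,0,0],0],[-0.2,[0,0,0],0]]'; python3 -c "
from m import *
st(); 
P=optics.camera_params('wrist'); import pickle; pickle.dump(P,open('w9.p','wb'))
cv2.imwrite('pics/w9.png',optics.get_image('wrist')[:,:,::-1])
t=optics.get_image('top')[:,:,::-1];cv2.imwrite('pics/t9.png',cv2.resize(t[135:240,230:425],None,fx=4,fy=4,interpolation=cv2.INTER_CUBIC))"
```

```text
time_s: 28.8
position: [0.4625, -0.3423, 0.348]
tool_rot: [[0.0, -0.999, -0.032], [-0.0, -0.032, 0.999], [-1.0, -0.0, -0.0]]
ft_force: [0.3, 0.2, -0.1]
grip_width: 0.0514
t 28.8 p [ 0.4625 -0.3423  0.348 ] F [ 0.3059  0.1966 -0.1448] w 0.0514 zyaw 91.82685078188561 tipdir [ 0.0003 -0.0002 -1.    ] q [ -48.3   26.9   75.6    0.    77.4 -140.1]
```

View pics/w9.png

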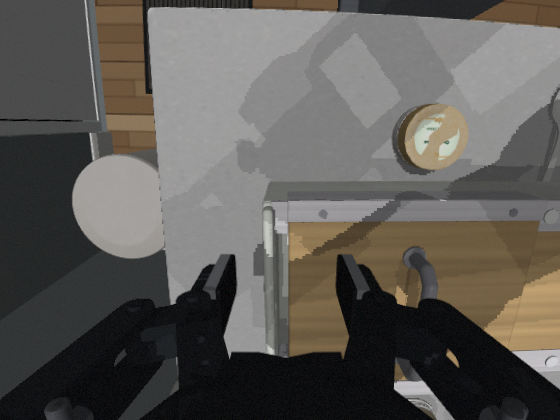

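View pics/t9.png

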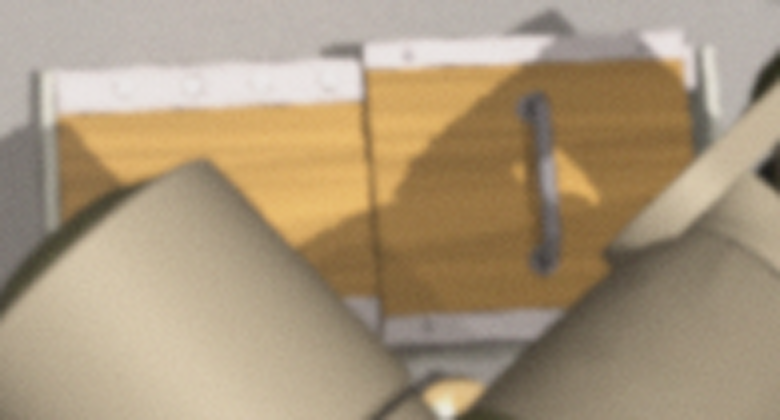

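Run:
```python
from m import *
import pickle
P=pickle.load(open('w9.p','rb'))
a=cv2.imread('pics/w9.png')[185:265,250:330]; cv2.imwrite('pics/w9c.png',cv2.resize(a,None,fx=7,fy=7,interpolation=cv2.INTER_CUBIC))
def c(u,v): return (230+(u-1.5)/4,135+(v-1.5)/4)
h=[onz('top',c(*p),.1395) for p in((533,103),(546,268))];print('handle now',h,(h[0]+h[1])/2)
h=[onz('top',c(*p),.1395) for p in((227,108),(235,278))];print('handle init',(h[0]+h[1])/2)
print('handle near leg now, wrist',onz('wrist',(413,255),.1395,P))
```

```text
handle now [array([ 0.5681, -0.2391,  0.1395]), array([ 0.4723, -0.2417,  0.1395])] [ 0.5202 -0.2404  0.1395]
handle init [ 0.5173 -0.0661  0.1395]
handle near leg now, wrist [ 0.4691 -0.2594  0.1395]
```

View pics/w9c.png

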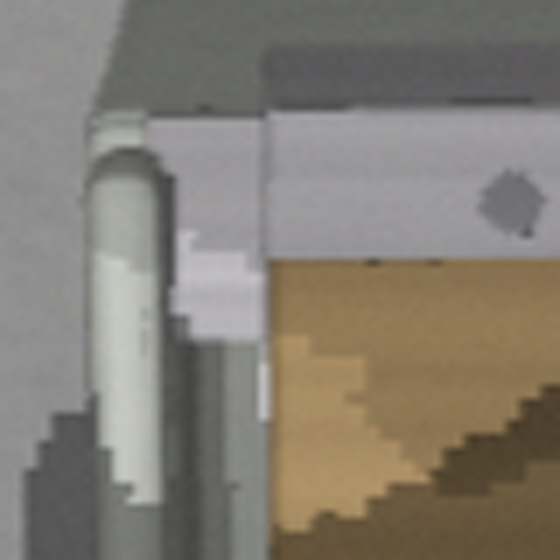

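The close-up shows the lid edge at column ~288 and the upstand at 263–273, with nothing in the gap of about 10 mm. Lid geometry and travel agree with the end stop to within a couple of mm. As a check, and to seat it, I'll push the handle from behind with shut fingers.

```bash
python3 -m inch '[[1,[0,-0.4,0.85],0],[1,[0,-0.4,0.85],0],[1,[0,-0.4,0.85],0],[1,[0,-0.4,0.85],0],[1,[0,-0.4,0.85],0],[1,[0,-0.13,0.3],0],[1,[0,0,0],0],[1,[0,0,0],0]]'; python3 -m inch '[[1,[0.4,0,0],0],[1,[0.6,0,0],0],[1,[0.6,0,0],0],[1,[0.2,0,0],0],[1,[0,0,-0.1],0],[1,[0,0,-0.1],0],[1,[0,0,-0.1],0],[1,[0,0,0],0]]'; python3 -c "
from m import *
st()"
```

```text
time_s: 29.57
position: [0.5219, -0.2046, 0.3479]
tool_rot: [[0.001, -0.999, -0.032], [-0.001, -0.032, 0.999], [-1.0, -0.0, -0.001]]
ft_force: [-0.5, -0.2, 0.1]
grip_width: -0.0001
time_s: 30.23
position: [0.5224, -0.2146, 0.2945]
tool_rot: [[0.002, -1.0, -0.03], [-0.001, -0.03, 1.0], [-1.0, -0.002, -0.001]]
ft_force: [0.3, -0.5, -0.1]
grip_width: 0.0
t 30.23 p [ 0.5224 -0.2146  0.2945] F [ 0.3247 -0.4815 -0.1113] w 0.0 zyaw 91.73079358556546 tipdir [ 0.0018 -0.0014 -1.    ] q [ -34.3   29.1   81.8   -0.    69.  -126.1]
```

```bash
python3 -m inch '[[1,[0,0,-0.05],0],[1,[0,0,-0.05],0],[1,[0,0,-0.05],0],[1,[0,0,-0.05],0],[1,[0,0,-0.03],0],[1,[0,0,0],0],[1,[0,0,0],0],[1,[0,0,0],0]]'; python3 -m inch '[[1,[0,0,-0.03],0],[1,[0,0,-0.03],0],[1,[0,0,-0.03],0],[1,[0,0,0],0],[1,[0,0,0],0],[1,[0,0,0],0],[1,[0,0,0],0],[1,[0,0,0],0]]'
```

```text
time_s: 30.9
position: [0.5225, -0.2204, 0.2934]
tool_rot: [[-0.0, -1.0, -0.031], [0.0, -0.031, 1.0], [-1.0, 0.0, 0.0]]
ft_force: [-0.7, 0.4, 0.3]
grip_width: 0.0002
time_s: 31.57
position: [0.5226, -0.2231, 0.2934]
tool_rot: [[-0.0, -1.0, -0.031], [0.0, -0.031, 1.0], [-1.0, 0.0, 0.0]]
ft_force: [-0.6, 0.1, -0.7]
grip_width: 0.0003
```

```bash
python3 -m inch '[[1,[0,0,-0.03],0],[1,[0,0,-0.03],0],[1,[0,0,-0.03],0],[1,[0,0,0],0],[1,[0,0,0],0],[1,[0,0,0],0],[1,[0,0,0],0],[1,[0,0,0],0]]'; python3 -m inch '[[1,[0,0,-0.03],0],[1,[0,0,-0.03],0],[1,[0,0,0],0],[1,[0,0,0],0],[1,[0,0,0],0],[1,[0,0,0],0],[1,[0,0,0],0],[1,[0,0,0],0]]'
```

```text
time_s: 32.23
position: [0.5227, -0.2253, 0.2934]
tool_rot: [[-0.0, -1.0, -0.031], [0.002, -0.031, 1.0], [-1.0, 0.0, 0.002]]
ft_force: [0.6, 5.3, 2.1]
grip_width: 0.0001
time_s: 32.9
position: [0.5228, -0.226, 0.2934]
tool_rot: [[-0.001, -0.999, -0.032], [0.004, -0.032, 0.999], [-1.0, 0.001, 0.004]]
ft_force: [-0.0, 12.5, 3.0]
grip_width: 0.0001
```

```bash
python3 -m inch '[[1,[0,0,-0.03],0],[1,[0,0,-0.03],0],[1,[0,0,0],0],[1,[0,0,0],0],[1,[0,0,0],0],[1,[0,0,0],0],[1,[0,0,0],0],[1,[0,0,0],0]]'; python3 -c "
from m import *
st()
P=optics.camera_params('wrist'); import pickle; pickle.dump(P,open('w10.p','wb'))
cv2.imwrite('pics/w10.png',optics.get_image('wrist')[:,:,::-1])
s=optics.get_image('scene')[:,:,::-1]; cv2.imwrite('pics/s10.png',s)"
```

```text
time_s: 33.57
position: [0.5228, -0.2267, 0.2934]
tool_rot: [[-0.001, -0.999, -0.032], [0.007, -0.032, 0.999], [-1.0, 0.001, 0.007]]
ft_force: [0.7, 19.7, 6.4]
grip_width: -0.0001
t 33.57 p [ 0.5228 -0.2267  0.2934] F [ 0.6521 19.7053  6.3992] w -0.0001 zyaw 91.85522709531448 tipdir [-0.0011  0.0073 -1.    ] q [ -35.4   29.6   80.9    0.3   69.8 -127.4]
```

View pics/w10.png

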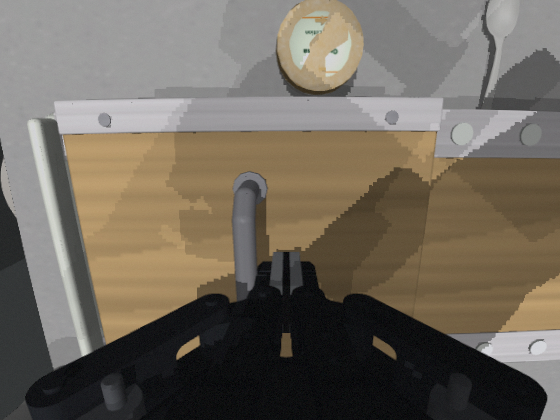

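View pics/s10.png

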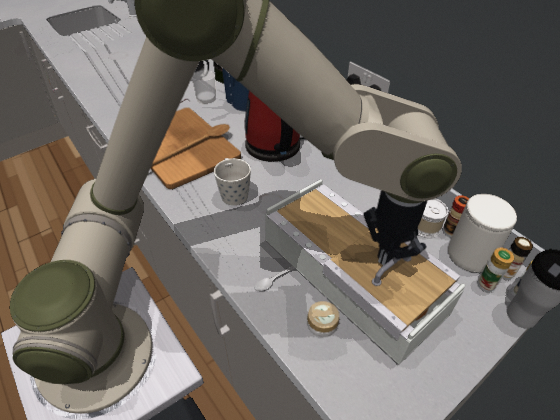

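The bar is held at the stop at 20 N and didn't budge. Nothing touches the lid's leading edge, so this is the end stop. Backing off and retreating clear.

```bash
python3 -m inch '[[1,[0,0,0.1],0],[1,[0,0,0.3],0],[1,[-0.3,0,0.3],0],[1,[-1,0,0],0],[1,[-1,0,0],0],[1,[-1,0,0],0],[1,[-0.5,1,0],0],[1,[0,1,0],0]]'; python3 -m inch '[[1,[0,1,0],0],[1,[0,1,0],0],[1,[0,1,0],0],[1,[0,1,0.5],0],[1,[0,0,0.5],0],[1,[0,0,0],0],[1,[0,0,0],0],[1,[0,0,0],0]]'; python3 -c "
from m import *
st()
cv2.imwrite('pics/sA.png',optics.get_image('scene')[:,:,::-1])
t=optics.get_image('top')[:,:,::-1];cv2.imwrite('pics/tA.png',cv2.resize(t[135:270,130:425],None,fx=2.7,fy=2.7,interpolation=cv2.INTER_CUBIC))"
```

```text
time_s: 34.33
position: [0.4619, -0.2098, 0.4112]
tool_rot: [[0.006, -0.999, -0.033], [-0.005, -0.033, 0.999], [-1.0, -0.006, -0.005]]
ft_force: [-1.6, -0.7, 0.6]
grip_width: -0.0001
time_s: 35.0
position: [0.3417, -0.1843, 0.4079]
tool_rot: [[0.001, -0.999, -0.032], [-0.001, -0.032, 0.999], [-1.0, -0.001, -0.001]]
ft_force: [-0.0, -1.0, 0.8]
grip_width: -0.0003
t 35.0 p [ 0.3417 -0.1843  0.4079] F [-0.0266 -0.9668  0.7861] w -0.0003 zyaw 91.8128865405421 tipdir [ 0.0008 -0.0012 -1.    ] q [ -46.     5.1   96.8   -0.    78.  -137.8]
```

View pics/sA.png

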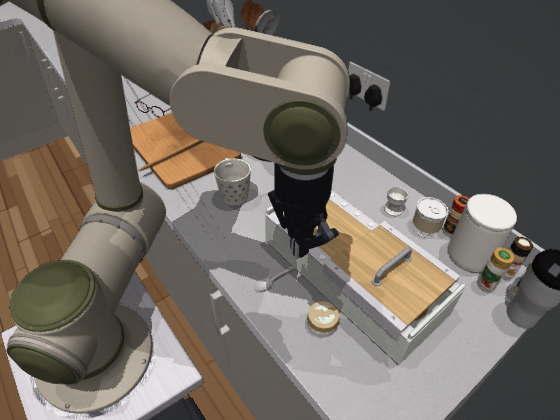

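View pics/tA.png

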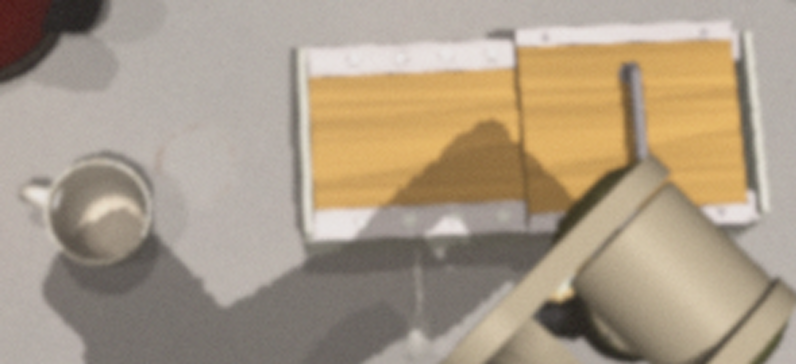

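The lid is at its stop and the robot is clear. In the scene view the mug (232,182), pot (323,316) and spoon (263,284) are where they were at the start.

```bash
python3 -c "
from rig import env
print(env.close_job())"
```

```text
the job is handed in; nothing more can be done
None
```

The lid is at its end stop and let go, the raised button is pressed home, and I've handed the job in. One check disagreed: a gap of about 10 mm still shows between the lid and the end upstand.

- **Catch:** I slid the lid by its handle until it caught on the middle near-rail button. The wrist force reached about 6.5 N, well under the 15 N limit.
- **Button:** I drew the lid back 60 mm and pressed the button with shut fingertips. It gave about 5.5 mm at roughly 5 N, then went solid at 14–18 N. Afterwards it looked level with its neighbours.
- **Shut:** On the second slide the lid passed the catch point with about 2 N of friction and ran to a rigid stop.
- **Finish:** The arm was clear of everything at 35 s. The mug, pot and spoon looked unmoved in the last pictures.

**The gap:** The lid's travel came to about 0.174–0.181 m depending on the measurement, against the nominal 0.185 m. I believe this is the end stop for two reasons:
- Gripping the handle and pushing it from behind (to 20 N) both stopped at about the same place, far stiffer than the button.
- The close-up showed nothing in the gap.

I could not confirm the last few millimetres any other way.

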